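# Fit a loose control knob onto its sprung D-spindle and set it to the mark

## Task

The round knob of the welding control box has come off and stands beside the box. Fit it on the box's spring-loaded D-shaped spindle: press it on lightly and turn it slowly until the flats meet and it drops, seat it fully home against the collar without forcing it, then turn it until its pointer faces the long index mark and let go. Do not move the flat steel block, hex key or cone-tipped pin.

Things in the scene. Friction and masses are not known exactly. Their poses are not given: they have to be found in the camera images.
- control_knob: Round black knob, 50 mm diameter, 44 mm high, about 0.2 kg, standing upright, bore down. Origin: centre of its underside, z up, x along its pointer (white line on top; at the foot a pointed tab, 4 mm thick, tip 34 mm from the axis). Grip its round side above the tab, at any yaw.
- knob_mouth (a point): Mouth of the knob's blind bore, at the centre of the underside. It is 29 mm in diameter and 20 mm deep: plain round for the first 4 mm, which centres it on the shaft, from there on D-shaped, with one flat on the pointer (+x) side, 6.5 mm from the axis.
- control_box: Grey sheet-metal box, 124 x 110 mm, fixed to the bench; aluminium top panel 55 mm above the bench. Origin: centre of its underside. The upright steel spindle stands on its z axis.
- spindle_collar (a point): Spindle axis at the upper face of its 38 mm collar (not pressed), 66 mm above the bench: here the home knob's underside rests. The D-shaft above it is 28 mm in diameter, 14 mm long, top edge chamfered (not at the flat), one flat 6 mm from the axis. Flats must agree within about 6 degrees; otherwise the knob stops 10 mm above home. This point does not turn or sink.
- spindle_top (a point): Spindle axis at the shaft's top, 80 mm above the bench (not pressed). The spindle, collar included, is sprung: it sinks up to 5 mm (4 N at first, 9 N at the end, then rigid) and returns. Its angle is not measured: the flat starts 17 to 92 degrees anticlockwise (from above) of the index mark. It turns with the keyed knob against 0.08 N m, stops 34 degrees beyond the mark, stays where left.
- index_mark (a point): Long black index mark on the panel, its middle 43 mm from the spindle axis along the box's +x (other scale lines are short and thin). The pointer faces it when knob x points along box x.
- flat_block: Plain steel block, 55 x 30 x 26 mm, lying on the bench between the places of the box and the knob, nearer to the robot. Bystander. Origin: centre of its underside.
- hex_key: Black hex key, 94 x 32 x 6 mm, lying on the bench beyond the work. Bystander. Origin: centre of its underside.
- cone_part: Turned steel pin with a cone tip, 60 mm long, 30 mm diameter, lying on the bench at the back left. Bystander. Origin: centre of its underside.
Mind the look-alikes: they are no part of the job. There is more than one size of the control_knob; the one meant has the size given above. There is more than one size of the control_box; the job needs the smaller.

How it is judged:
On the way:
1. the knob is keyed on the spindle and home on the collar (z of control_knob in the frame of control_box between 0.06 and 0.069 m and horizontal distance between control_knob and control_box below 0.003 m and angle between control_knob's own z axis and vertical below 0.09 rad), for 0.2 s.
At the end, for the whole second after the job is handed in: The knob sits on the spindle with its underside 60 to 69 mm above the box's underside (home on the collar is 66), within 3 mm of the spindle axis and 0.09 rad of upright, its pointer within 0.15 rad (about 8 degrees) of the index mark, at rest (all of step 1 and angle between the x axis of control_knob and the x axis of control_box, either way round below 0.15 rad and linear speed of control_knob below 0.02 m/s); the robot touches nothing.
It fails at once if the knob is forced: more than 25 N between knob and control box (spindle included) (contact force between control_knob and control_box above 25 N).
It fails at once if the flat steel block is moved by more than 20 mm (distance of flat_block from where it was at the start of the episode above 0.02 m).
It fails at once if the hex key is moved by more than 20 mm (distance of hex_key from where it was at the start of the episode above 0.02 m).
It fails at once if the cone-tipped steel pin is moved by more than 20 mm (distance of cone_part from where it was at the start of the episode above 0.02 m).
It also fails if it takes over 64 s, if anything falls off the work surface, if the arm or the gripper's body presses on something with over 40 N, if the wrist force passes 120 N, or if a joint passes its speed limit or range.

## Robot

A 6-joint arm with a two-finger parallel gripper is mounted at the origin on a cart in front of the work surface, level with it; the furniture and walls round the work are solid. World frame = base frame: x ahead of the robot, y to its left, z up, the work surface at z = 0. Lengths are in m, angles in rad, forces in N, time in s.
With the tool pointing down it reaches from about 0.375 to 0.9 m from the base axis. Payload 3.1 kg.
Tool frame: the origin (TCP) lies midway between the tips of the shut fingers; the grasp point (between the pads) lies robot.tcp_to_grasp behind it (robot.tcp_to_grasp is the distance from the TCP to the grasp point, in m); z points along the fingers, y is the direction in which the jaws open and shut (so a half turn about z gives the same grasp; the last joint's range is limited). The gripper opens to 87 mm and grips with 3 to 60 N. Pads are 19 mm wide; open, the fingers measure 117 mm over their backs; the gripper's body (75 mm by 190 mm) begins 51 mm behind the grasp point.
Start: joints at [0.95, 0.527, 1.433, -0, 1.181, -0.178], TCP at [0.268, 0.565, 0.223] pointing down, gripper open.
Joint ranges: [-3.08, 3.08], [-0.75, 2.2], [0.22, 2.44], [-1.43, 4.57], [0, 2.65], [-2.85, 2.85]. Speed limits (rad/s): [2.79, 2.79, 3.14, 3.14, 3.14, 3.14].

## Interface

Orientations are given as a unit quaternion [x, y, z, w].
In Python, from rig import robot, cams, nets gives the robot as it stands. The module is installed in compiled form; this text tells all that it offers.
- The arm moves only by the tool play_rows, never from a script. Its argument "commands" is a list of rows, each an object of numbers: "x", "y", "z": the shift along the tool's x, y, z in mm; "spin": the turn about the tool's z in rad. In form: [{"x": .., "y": .., "z": .., "spin": ..}, ...]. A call has 1 to 8 rows; each row shifts and turns the pose as measured when the row begins, along the tool's axes as they then stand; what a row does not reach is not made up. A row lasts 1/10 s, in which the tool goes at most 50 mm and 8.59 degrees, less where a joint would pass 70% of its speed; a pose out of reach is approached as far as the arm can. A call is refused whole if a number of a shift passes 50 or a number of a turn 0.15, either way. A call with a gripper value outside its range is refused whole. "grip" is the opening, from 0 (shut) to 1 (fully open), set as the call begins (left out, the last holds). The fingers move at their own pace and stop on an object; "newtons" is the grip in N (left out, the last holds). Time passes only in rows, so rows that do not move let the fingers close. It gives the time, the measured TCP pose, the force and the opening at its end, in the units of the state.
- robot.get_obs(): the state, without advancing time (a new reading comes with each control period).
- cams.camera(name): name is "scene" or "top"; returns a dict with "img" (420x560x3 uint8, red, green, blue), "fx", "fy", "cx", "cy" (pixels), "k1" (the pictures are not rectified: a ray, as slopes to the right and down, at radius r is drawn at 1 + k1 r^2 times it, then the intrinsics apply), "world_to_cam" (4x4, takes a point from world to camera coordinates). Camera axes: x right, y up, looking along -z (the intrinsics and any distortion apply to the point x, -y, -z); pixel columns grow to the right and rows downward; lengths in m; the calibration is good to about 2 mm. A picture is of the moment at which its call begins. There is no depth.
- robot.hand_in(): hands the job in, once; it reports no verdict.
Trained networks look in a picture, given as the dict that the camera call returned (one of the last four; its "shot" number tells which), for a name from the list of things; names that differ only in an ending like _2 or _b are one class to them, and where a whole thing is asked for, a point or a joint stands for the part that bears it (a point fixed in the world has none). Each returns a list of dicts, best first, with "conf" (0 to 1); they miss things now and then, are a little off and sometimes report something else, mostly with a low value. They report only what shows in the picture. A call takes as long as a camera call. They do not tell look-alikes from the thing itself.
- nets.outline_of(picture, name): "region" (420x560 bool, what is visible of it) and "pixel" ([column, row] in pixels, amid what is visible of it).
The state is a dict: "time": time; "q": joint angles; "joint_velocities": joint speeds; "joint_torque": joint torques, N m; "position": TCP position; "tool_rot": TCP orientation; "ft_force": force on the tool from outside, world axes, zero at the start; "moment": the same for the moment, N m; "grip_width": finger opening in m.
Only numpy, scipy, OpenCV 4.12 (cv2) and the standard library are available. Lean on these libraries where they do the work, as an engineer would, in place of code of your own. Each camera call takes 0.05 s, during which the arm holds its last target.

## Working session

There is one attempt and no reset: what is moved stays moved. The work goes in short steps, Python scripts to look and compute and a tool call to move; the robot and the scene stay as the last step left them, time stands still between calls to the robot, and variables do not carry over. Pictures are saved under pics/ and viewed, and the job is handed in when it is done.

Besides the shell and the picture viewer there is one more tool, called after "Emit:" by a JSON object that holds its "fn" and its "kwargs". play_rows: Moves the arm, as the interface text tells. Its arguments: {"type":"object","properties":{"commands":{"type":"array"},"grip":{"type":"number"},"newtons":{"type":"number"}},"required":["commands"]}

```bash
ls; mkdir -p pics
cat > h.py <<'E'
import numpy as np, cv2
from rig import robot, cams, nets
def save(p,n): cv2.imwrite('pics/'+n,cv2.cvtColor(p['img'],cv2.COLOR_RGB2BGR))
def ray(c,px):
    u=(px[0]-c['cx'])/c['fx'];v=(px[1]-c['cy'])/c['fy']
    rd=np.hypot(u,v);r=rd
    for _ in range(30): r=rd/(1+c['k1']*r*r)
    s=r/rd if rd>0 else 1
    d=np.array([u*s,-v*s,-1.]);W=np.array(c['world_to_cam']);R=W[:3,:3];t=W[:3,3]
    return -R.T@t, R.T@d
def atz(c,px,z):
    o,d=ray(c,px);return o+d*(z-o[2])/d[2]
def proj(c,P):
    W=np.array(c['world_to_cam']);q=W[:3,:3]@np.array(P)+W[:3,3]
    u=q[0]/-q[2];v=-q[1]/-q[2];k=1+c['k1']*(u*u+v*v)
    return np.array([c['cx']+c['fx']*u*k,c['cy']+c['fy']*v*k])
E
python3 - <<'E'
from h import *
print(robot.get_obs(), robot.tcp_to_grasp)
for n in('scene','top'):
    c=cams.camera(n);save(c,n+'0.png')
    W=np.array(c['world_to_cam']);print(n,c['fx'],c['k1'],-W[:3,:3].T@W[:3,3])
    for k in('control_knob','control_box','flat_block','hex_key','cone_part','knob_mouth','index_mark','spindle_top'):
        print(k,[(round(d['conf'],2),np.round(d['pixel']),int(d['region'].sum())) for d in nets.outline_of(c,k)])
E
```

```text
pics
{'time': 0.0, 'q': array([ 9.49489997e-01,  5.28480876e-01,  1.43388256e+00, -1.36614725e-05,
        1.18141601e+00, -1.78512537e-01]), 'joint_velocities': array([ 1.57666986e-03, -7.97835437e-04,  8.04170242e-05,  1.45458686e-03,
       -1.63837850e-03, -3.44286037e-04]), 'joint_torque': array([ 6.97074320e-04, -4.40037274e+01, -1.76597339e+01,  6.34125411e-02,
        5.82309254e-02, -1.99384071e-04]), 'position': array([0.26734295, 0.56412801, 0.22156889]), 'tool_rot': array([ 2.19589969e-01,  9.75591641e-01, -1.00958382e-03, -4.19879743e-04]), 'ft_force': array([-0.3872819 ,  0.10013315, -0.01755556]), 'moment': array([-0.00105325, -0.00261911,  0.05186885]), 'grip_width': 0.08653240786017852} 0.0187
scene 478.2583624742155 0.05338749788434242 [ 0.16823279 -0.74998339  0.82013665]
control_knob [(0.89, array([305., 290.]), 685), (0.81, array([309., 244.]), 1022)]
control_box [(0.93, array([174., 189.]), 3358), (0.88, array([274., 202.]), 2008), (0.64, array([304., 289.]), 628)]
flat_block [(0.95, array([242., 261.]), 405), (0.73, array([274., 202.]), 1951)]
hex_key [(0.46, a
[... 440 characters left out ...]
0.07551307540958209 [0.37092538 0.0478504  1.07471513]
control_knob [(0.89, array([320., 196.]), 710), (0.48, array([370., 261.]), 151)]
control_box [(0.95, array([242., 198.]), 2391), (0.75, array([177., 288.]), 4604), (0.57, array([313., 260.]), 277)]
flat_block [(0.76, array([310., 261.]), 260), (0.33, array([241., 198.]), 2409)]
hex_key [(0.43, array([294., 142.]), 70)]
cone_part [(0.68, array([216., 136.]), 234)]
knob_mouth [(0.78, array([323., 198.]), 719), (0.76, array([366., 221.]), 416), (0.51, array([368., 259.]), 210), (0.29, array([246., 198.]), 2347)]
index_mark [(0.77, array([181., 287.]), 4536), (0.68, array([244., 199.]), 2392)]
spindle_top [(0.66, array([177., 289.]), 4630)]
```

View pics/scene0.png

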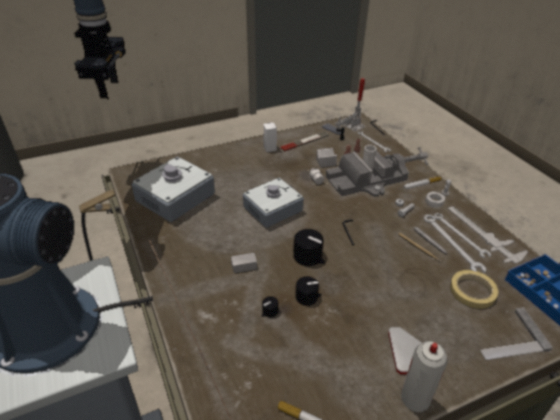

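View pics/top0.png

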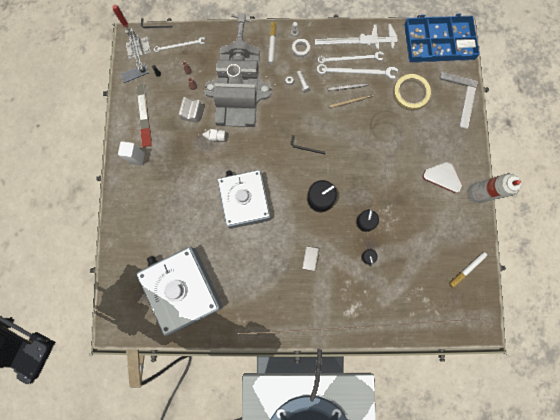

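Scene view: boxes at (174,189) and (274,202), and knobs at (308,246), (307,290) and (270,306). In the top view the boxes are at (178,290) and (244,197), and the knobs at (321,195), (368,220) and (370,257). I'll measure their sizes next.

Run:
```python
from h import *
c=cams.camera('top');im=cv2.cvtColor(c['img'],cv2.COLOR_RGB2BGR)
a=cv2.resize(im[165:275,295:405],(560,560),interpolation=cv2.INTER_CUBIC)
b=cv2.resize(im[160:235,207:282],(560,560),interpolation=cv2.INTER_CUBIC)
cv2.imwrite('pics/knobs.png',a);cv2.imwrite('pics/box.png',b)
for d in nets.outline_of(c,'knob_mouth')+nets.outline_of(c,'control_knob'):
    ys,xs=np.where(d['region']); print(np.round(d['pixel']),xs.min(),xs.max(),ys.min(),ys.max())
for d in nets.outline_of(c,'control_box'):
    r=cv2.minAreaRect(np.argwhere(d['region'])[:,::-1].astype(np.float32));print(r)
for z in(0,.044): print(z,[np.round(atz(c,p,z),3) for p in((321,195),(368,220),(370,257))])
print('box',atz(c,(244,197),.055),'px/m at .044',429/(1.0747-.044))
```

```text
[323. 197.] 307 336 179 211
[368. 258.] 361 376 251 264
[367. 219.] 355 379 209 231
[320. 196.] 308 335 180 211
[371. 258.] 361 377 250 265
[246. 197.] 217 270 169 228
[307. 146.] 292 323 136 153
((243.3170623779297, 196.6463623046875), (56.57285690307617, 45.32813262939453), 77.90524291992188)
((177.4306640625, 287.56573486328125), (78.59628295898438, 66.03054809570312), 64.98310089111328)
0 [array([ 0.59 , -0.037,  0.   ]), array([ 0.525, -0.154,  0.   ]), array([ 0.432, -0.156,  0.   ])]
0.044 [array([ 0.581, -0.033,  0.044]), array([ 0.519, -0.146,  0.044]), array([ 0.429, -0.148,  0.044])]
box [0.57559592 0.15422997 0.055     ] px/m at .044 416.221985058698
```

View pics/knobs.png

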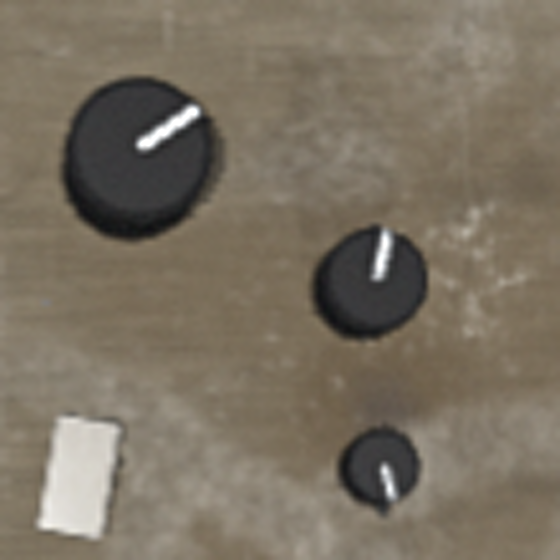

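View pics/box.png

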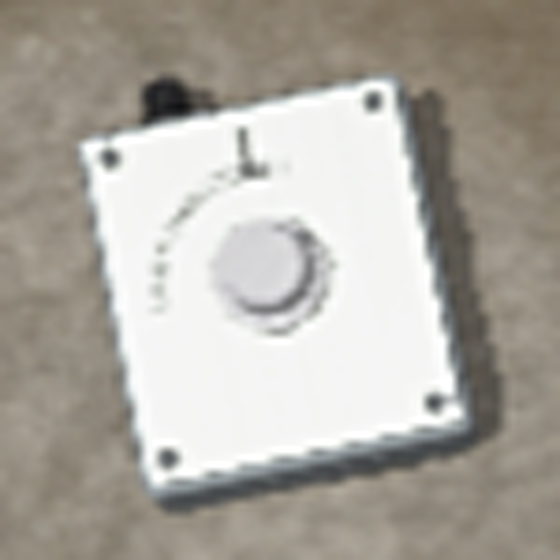

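By diameter the knobs are about 68, 50 and 35 mm, so the one meant is the middle knob at top (368,220), scene (307,290). The box is the smaller one at top (244,197), scene (274,202). Next I'll triangulate both from the two cameras.

Run:
```python
from h import *
c=cams.camera('scene');im=cv2.cvtColor(c['img'],cv2.COLOR_RGB2BGR)
a=cv2.resize(im[265:315,280:335],None,fx=10,fy=10,interpolation=cv2.INTER_CUBIC)
b=cv2.resize(im[165:235,235:310],None,fx=8,fy=8,interpolation=cv2.INTER_CUBIC)
cv2.imwrite('pics/ks.png',a);cv2.imwrite('pics/bs.png',b)
t=cams.camera('top');im=cv2.cvtColor(t['img'],cv2.COLOR_RGB2BGR)
a=cv2.resize(im[200:240,345:390],None,fx=12,fy=12,interpolation=cv2.INTER_CUBIC)
b=cv2.resize(im[165:205,222:272],None,fx=12,fy=12,interpolation=cv2.INTER_CUBIC)
b=cv2.convertScaleAbs(b,alpha=1.0)
b=(255*(b/255.)**3).astype(np.uint8)
cv2.imwrite('pics/kt.png',a);cv2.imwrite('pics/bt.png',b)
```

```text
(no output)
```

View pics/ks.png

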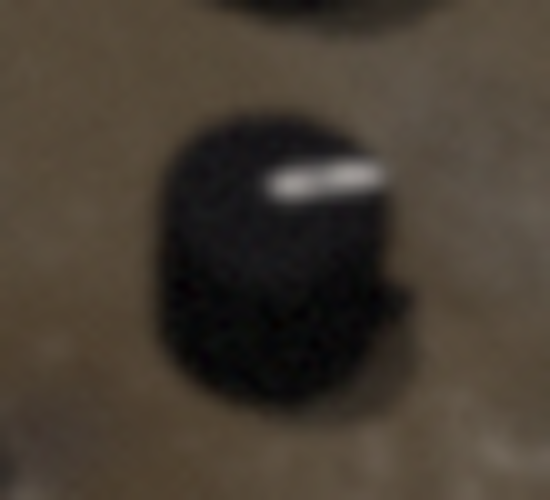

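View pics/bs.png

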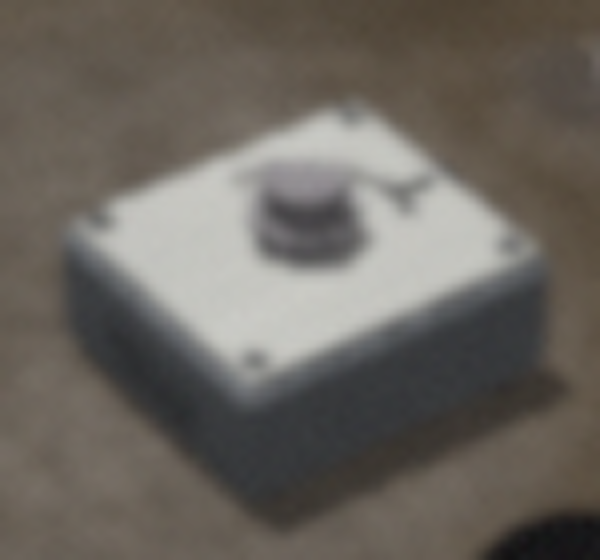

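View pics/kt.png

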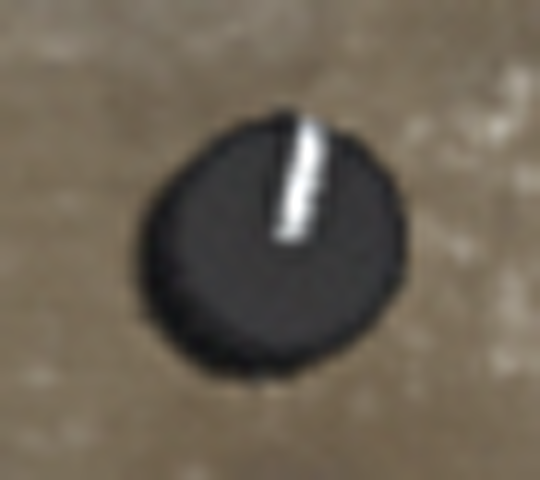

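View pics/bt.png

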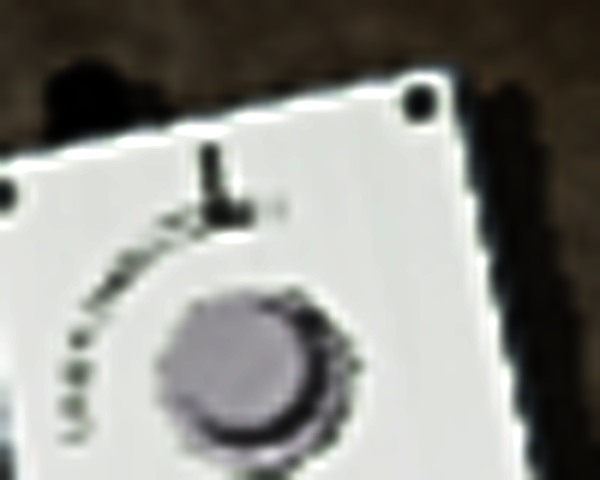

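Run:
```python
from h import *
t=cams.camera('top');s=cams.camera('scene')
u=lambda p,f,o:((p[0]+.5)/f-.5+o[0],(p[1]+.5)/f-.5+o[1])
f=560/75
S=[atz(t,u(p,f,(207,160)),.056) for p in((110,158),(374,101),(168,457),(435,402))]
S=np.array(S);print('top screws',S.mean(0),'yaw',[np.degrees(np.arctan2(*(a[1::-1]))) for a in (S[0]-S[2],S[1]-S[3])],np.degrees(np.arctan2(-(S[1]-S[0])[0],0)) , [np.degrees(np.arctan2((S[0]-S[1])[1],(S[0]-S[1])[0]))-90])
print(np.linalg.norm(S[0]-S[1]),np.linalg.norm(S[0]-S[2]))
Q=np.array([atz(s,u(p,8,(235,165)),.056) for p in((100,220),(350,118),(254,360),(512,244))])
print('scene screws',Q.round(4),Q.mean(0))
print('top S',S.round(4))
print('shaft top',atz(t,u((235,362),12,(222,165)),.08), atz(s,u((308,184),8,(235,165)),.08))
print('mark', atz(t,u((213,175),12,(222,165)),.055))
k=u((288,233),12,(345,200))
print('knob',atz(t,k,.044),atz(s,u((277,190),10,(280,265)),.044))
for a,b in(((290,237),(312,118)),):
    A=atz(t,u(a,12,(345,200)),.044);B=atz(t,u(b,12,(345,200)),.044);d=B-A;print(A,B,'ptr',np.degrees(np.arctan2(d[1],d[0])))
A=atz(s,u((270,186),10,(280,265)),.044);B=atz(s,u((384,174),10,(280,265)),.044);d=B-A;print(A,B,'ptr',np.degrees(np.arctan2(d[1],d[0])))
print('tab tip',atz(s,u((412,300),10,(280,265)),.002))
for n in('flat_block','hex_key','cone_part'):
    d=nets.outline_of(t,n)
    if d: print(n,atz(t,d[0]['pixel'],.01))
```

```text
top screws [0.57584725 0.1567605  0.056     ] yaw [np.float64(11.814709084179302), np.float64(11.44274741982268)] -90.0 [np.float64(11.97233827569751)]
0.08847117577393886 0.10116948204191652
scene screws [[0.5178 0.1879 0.056 ]
 [0.6167 0.2069 0.056 ]
 [0.5353 0.1014 0.056 ]
 [0.636  0.1221 0.056 ]] [0.57644158 0.15454804 0.056     ]
top S [[0.6164 0.2103 0.056 ]
 [0.6348 0.1237 0.056 ]
 [0.5174 0.1896 0.056 ]
 [0.5348 0.1035 0.056 ]]
shaft top [0.57617087 0.15851565 0.08      ] [0.57515681 0.14934048 0.08      ]
mark [0.62026716 0.16626428 0.055     ]
knob [ 0.52134189 -0.14735331  0.044     ] [ 0.52188497 -0.15001208  0.044     ]
[ 0.52052291 -0.14772778  0.044     ] [ 0.54485962 -0.15311274  0.044     ] ptr -12.476752418665718
[ 0.52102965 -0.14838868  0.044     ] [ 0.54510436 -0.15531469  0.044     ] ptr -16.049899346634103
tab tip [ 0.55358398 -0.15830584  0.002     ]
flat_block [ 0.42055711 -0.01035567  0.01      ]
hex_key [0.71891467 0.02043506 0.01      ]
cone_part [0.74729117 0.23487168 0.01      ]
```

```bash
cat >> h.py <<'E'
from scipy.spatial.transform import Rotation as Ro
def state():
    o=robot.get_obs();R=Ro.from_quat(o['tool_rot']).as_matrix()
    return o,R,np.degrees(np.arctan2(R[1,0],R[0,0]))
def plan(target,yaw=None,n=8,total=None):
    """n rows towards target (total rows to finish)"""
    total=total or n
    o,R,psi=state();p=np.array(o['position']);target=np.array(target)
    dy=0 if yaw is None else (yaw-psi+180)%360-180
    step=(target-p)/total;sp=-np.radians(dy)/total
    out=[]
    for i in range(n):
        d=R.T@step
        out.append({'x':round(d[0]*1e3,1),'y':round(d[1]*1e3,1),'z':round(d[2]*1e3,1),'spin':round(sp,3)})
        R=R@Ro.from_euler('z',sp).as_matrix()
    import json
    print(json.dumps(out))
def show():
    o,R,psi=state();print('t',round(o['time'],2),'p',np.round(o['position'],4),'yaw',round(psi,2),'tilt',np.round(R[:,2],4),'F',np.round(o['ft_force'],1),'M',np.round(o['moment'],2),'w',round(o['grip_width'],4),'q6',round(o['q'][5],2))
E
python3 -c "
from h import *
show();plan((.5215,-.1487,.215),30,8,17)"
```

```text
t 1.45 p [0.2678 0.5647 0.2225] yaw 154.63 tilt [-0. -0. -1.] F [-0.4 -0.5  0.2] M [0.02 0.01 0.01] w 0.0871 q6 -0.18
[{"x": -31.5, "y": -31.5, "z": 0.4, "spin": 0.128}, {"x": -35.2, "y": -27.2, "z": 0.4, "spin": 0.128}, {"x": -38.4, "y": -22.5, "z": 0.4, "spin": 0.128}, {"x": -41.0, "y": -17.4, "z": 0.4, "spin": 0.128}, {"x": -42.9, "y": -12.1, "z": 0.4, "spin": 0.128}, {"x": -44.1, "y": -6.5, "z": 0.4, "spin": 0.128}, {"x": -44.5, "y": -0.8, "z": 0.4, "spin": 0.128}, {"x": -44.3, "y": 4.9, "z": 0.4, "spin": 0.128}]
```

Emit:
{"fn": "play_rows", "kwargs": {"commands": [{"x":-31,"y":-31,"z":0,"spin":0.13},{"x":-35,"y":-27,"z":0,"spin":0.13},{"x":-38,"y":-22,"z":0,"spin":0.13},{"x":-41,"y":-17,"z":0,"spin":0.13},{"x":-43,"y":-12,"z":0,"spin":0.13},{"x":-44,"y":-6,"z":0,"spin":0.13},{"x":-44,"y":-1,"z":0,"spin":0.13},{"x":-44,"y":5,"z":0,"spin":0.13}], "grip": 1}}

```text
time: 2.25
position: [0.3841, 0.2251, 0.2224]
tool_rot: [0.686, 0.727, 0.005, 0.0]
ft_force: [1.0, 0.7, -0.3]
grip_width: 0.0868
```

```bash
python3 -c "
from h import *
show();plan((.5215,-.1487,.18),30,8,10)"
```

```text
t 2.25 p [0.3841 0.2251 0.2224] yaw 93.32 tilt [ 0.0076  0.0069 -0.9999] F [ 1.   0.7 -0.3] M [-0.05 -0.    0.  ] w 0.0868 q6 0.21
[{"x": -38.1, "y": 11.5, "z": 4.1, "spin": 0.111}, {"x": -36.6, "y": 15.7, "z": 4.1, "spin": 0.111}, {"x": -34.7, "y": 19.6, "z": 4.1, "spin": 0.111}, {"x": -32.3, "y": 23.3, "z": 4.1, "spin": 0.111}, {"x": -29.5, "y": 26.7, "z": 4.1, "spin": 0.111}, {"x": -26.4, "y": 29.8, "z": 4.1, "spin": 0.111}, {"x": -23.0, "y": 32.6, "z": 4.1, "spin": 0.111}, {"x": -19.2, "y": 34.9, "z": 4.1, "spin": 0.111}]
```

Emit:
{"fn": "play_rows", "kwargs": {"commands": [{"x":-38,"y":11,"z":2,"spin":0.12},{"x":-37,"y":16,"z":2,"spin":0.12},{"x":-35,"y":20,"z":2,"spin":0.12},{"x":-32,"y":23,"z":2,"spin":0.12},{"x":-29,"y":27,"z":4,"spin":0.12},{"x":-26,"y":30,"z":5,"spin":0.12},{"x":-22,"y":33,"z":5,"spin":0.12},{"x":-18,"y":35,"z":5,"spin":0.12}]}}

```text
time: 3.05
position: [0.4861, -0.0919, 0.1969]
tool_rot: [0.952, 0.307, 0.009, -0.0]
ft_force: [0.8, 0.4, 0.5]
grip_width: 0.0873
```

```bash
python3 -c "
from h import *
show();plan((.5215,-.1487,.1),30,5,5)"
```

```text
t 3.05 p [ 0.4861 -0.0919  0.1969] yaw 35.82 tilt [ 0.0179  0.0063 -0.9998] F [0.8 0.4 0.5] M [-0.04  0.12 -0.05] w 0.0873 q6 0.52
[{"x": -1.3, "y": 13.3, "z": 19.4, "spin": 0.02}, {"x": -1.0, "y": 13.3, "z": 19.4, "spin": 0.02}, {"x": -0.7, "y": 13.3, "z": 19.4, "spin": 0.02}, {"x": -0.5, "y": 13.3, "z": 19.4, "spin": 0.02}, {"x": -0.2, "y": 13.3, "z": 19.4, "spin": 0.02}]
```

Emit:
{"fn": "play_rows", "kwargs": {"commands": [{"x":-1,"y":14,"z":20,"spin":0.02},{"x":-1,"y":14,"z":20,"spin":0.02},{"x":-1,"y":13,"z":20,"spin":0.02},{"x":-0.5,"y":13,"z":20,"spin":0.02},{"x":0,"y":13,"z":15,"spin":0.02},{"x":0,"y":0,"z":0,"spin":0}]}}

```text
time: 3.65
position: [0.5281, -0.1609, 0.1003]
tool_rot: [0.968, 0.252, 0.013, 0.003]
ft_force: [-0.0, 0.3, 0.2]
grip_width: 0.0871
```

```bash
python3 -c "
from h import *
show();plan((.5215,-.1487,.06),30,2,2)
for n in('scene','top'):
  c=cams.camera(n);save(c,n+'1.png')
a=cv2.imread('pics/scene1.png')[200:340,230:400];b=cv2.imread('pics/top1.png')[150:290,280:450]
cv2.imwrite('pics/near1.png',cv2.resize(np.vstack([a,b]),None,fx=2.1,fy=2.1,interpolation=cv2.INTER_CUBIC))"
```

```text
t 3.65 p [ 0.5281 -0.1609  0.1003] yaw 29.21 tilt [ 2.720e-02  7.000e-04 -9.996e-01] F [-0.   0.3  0.2] M [-0.05  0.13  0.04] w 0.0871 q6 0.54
[{"x": -0.4, "y": -7.2, "z": 20.1, "spin": -0.007}, {"x": -0.3, "y": -7.2, "z": 20.1, "spin": -0.007}]
```

View pics/near1.png

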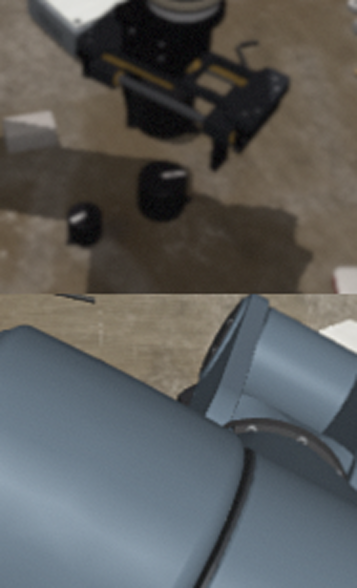

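The scene shows the open gripper above the target knob at crop (163,190), with the smaller knob to its left. The tool has a slight tilt drift, so I'll keep the approach slow.

Emit:
{"fn": "play_rows", "kwargs": {"commands": [{"x":-0.5,"y":-5,"z":8,"spin":-0.003},{"x":-0.5,"y":-5,"z":8,"spin":-0.003},{"x":0,"y":-3,"z":8,"spin":-0.003},{"x":0,"y":0,"z":8,"spin":0},{"x":0,"y":0,"z":0,"spin":0},{"x":0,"y":0,"z":0,"spin":0}]}}

```text
time: 4.35
position: [0.5199, -0.1449, 0.0697]
tool_rot: [0.966, 0.259, 0.014, 0.004]
ft_force: [0.2, 0.0, -0.2]
grip_width: 0.087
```

```bash
python3 -c "
from h import *
show();plan((.5215,-.1487,.06),30,1,1)"
```

```text
t 4.35 p [ 0.5199 -0.1449  0.0697] yaw 30.07 tilt [ 2.910e-02  5.000e-04 -9.996e-01] F [ 0.2  0.  -0.2] M [-0.06  0.19 -0.02] w 0.087 q6 0.54
[{"x": -0.8, "y": 4.0, "z": 9.8, "spin": 0.001}]
```

Emit:
{"fn": "play_rows", "kwargs": {"commands": [{"z":-35},{"z":-35},{"z":-35},{"z":0}]}}

```text
invalid input
```

```bash
python3 -c "
from h import *
show()"
```

```text
t 4.35 p [ 0.5199 -0.1449  0.0697] yaw 30.07 tilt [ 2.910e-02  5.000e-04 -9.996e-01] F [ 0.2  0.  -0.2] M [-0.06  0.19 -0.02] w 0.087 q6 0.54
```

Emit:
{"fn": "play_rows", "kwargs": {"commands": [{"x":0,"y":0,"z":-35,"spin":0},{"x":0,"y":0,"z":-35,"spin":0},{"x":0,"y":0,"z":-35,"spin":0},{"x":0,"y":0,"z":0,"spin":0}]}}

```text
time: 4.75
position: [0.517, -0.1453, 0.1769]
tool_rot: [0.966, 0.259, 0.013, 0.003]
ft_force: [1.2, -0.2, 0.7]
grip_width: 0.0871
```

```bash
python3 -c "
from h import *
show()"
```

```text
t 4.75 p [ 0.517  -0.1453  0.1769] yaw 30.06 tilt [ 0.0265  0.0018 -0.9996] F [ 1.2 -0.2  0.7] M [-0.07  0.13 -0.  ] w 0.0871 q6 0.55
```

Emit:
{"fn": "play_rows", "kwargs": {"commands": [{"x":0,"y":1,"z":30,"spin":0},{"x":0,"y":1,"z":30,"spin":0},{"x":0,"y":1,"z":20,"spin":0},{"x":0,"y":0,"z":10,"spin":0},{"x":0,"y":0,"z":5,"spin":0},{"x":0,"y":0,"z":0,"spin":0}]}}

```text
time: 5.35
position: [0.524, -0.1496, 0.0812]
tool_rot: [0.966, 0.259, 0.016, 0.006]
ft_force: [-0.1, -0.1, 0.1]
grip_width: 0.0868
```

```bash
python3 -c "
from h import *
show();plan((.5215,-.1487,.011),30,5,5)
c=cams.camera('scene');save(c,'s2.png')
a=cv2.imread('pics/s2.png')[220:330,230:370]
cv2.imwrite('pics/s2c.png',cv2.resize(a,None,fx=5,fy=5,interpolation=cv2.INTER_CUBIC))"
```

```text
t 5.35 p [ 0.524  -0.1496  0.0812] yaw 30.04 tilt [ 0.0344 -0.0025 -0.9994] F [-0.1 -0.1  0.1] M [-0.05  0.16 -0.01] w 0.0868 q6 0.54
[{"x": -0.7, "y": -0.7, "z": 14.0, "spin": 0.0}, {"x": -0.7, "y": -0.7, "z": 14.0, "spin": 0.0}, {"x": -0.7, "y": -0.7, "z": 14.0, "spin": 0.0}, {"x": -0.7, "y": -0.7, "z": 14.0, "spin": 0.0}, {"x": -0.7, "y": -0.7, "z": 14.0, "spin": 0.0}]
```

View pics/s2c.png

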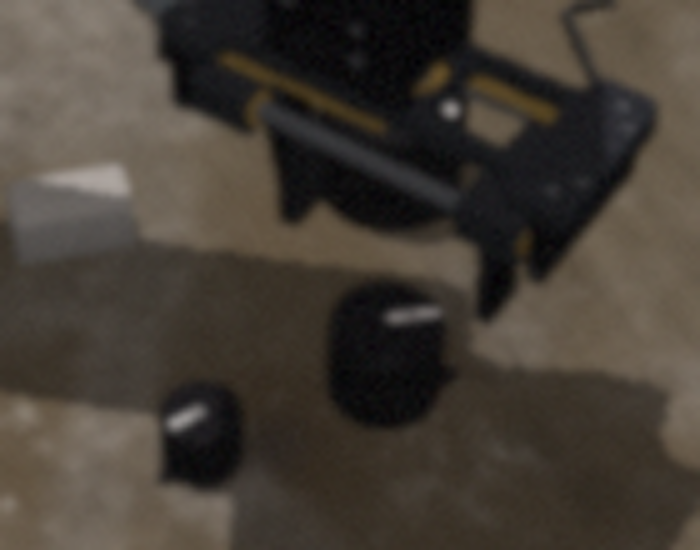

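The scene crop shows the fingers at (297,200) and (490,290), straddling the target knob at (388,350), with its tab at (450,372) clear of them. I'll go on down slowly.

Emit:
{"fn": "play_rows", "kwargs": {"commands": [{"x":-0.7,"y":-0.5,"z":10,"spin":0},{"x":-0.7,"y":-0.5,"z":10,"spin":0},{"x":-0.7,"y":-0.5,"z":10,"spin":0},{"x":-0.7,"y":-0.5,"z":10,"spin":0},{"x":-0.7,"y":-0.5,"z":10,"spin":0},{"x":0,"y":0,"z":4,"spin":0},{"x":0,"y":0,"z":0,"spin":0}]}}

```text
time: 6.1
position: [0.523, -0.1501, 0.0245]
tool_rot: [0.966, 0.259, 0.018, 0.007]
ft_force: [0.4, -0.1, 0.4]
grip_width: 0.087
```

```bash
python3 -c "
from h import *
show();plan((.5215,-.1487,.011),30,2,2)"
```

```text
t 6.1 p [ 0.523  -0.1501  0.0245] yaw 30.06 tilt [ 0.0385 -0.0047 -0.9992] F [ 0.4 -0.1  0.4] M [-0.11  0.13  0.01] w 0.087 q6 0.53
[{"x": -0.5, "y": -1.1, "z": 6.7, "spin": 0.001}, {"x": -0.5, "y": -1.1, "z": 6.7, "spin": 0.001}]
```

Emit:
{"fn": "play_rows", "kwargs": {"commands": [{"x":-0.5,"y":-1,"z":5,"spin":0},{"x":-0.5,"y":-1,"z":5,"spin":0},{"x":0,"y":0,"z":2,"spin":0},{"x":0,"y":0,"z":0,"spin":0}]}}

```text
time: 6.5
position: [0.5219, -0.149, 0.0117]
tool_rot: [0.966, 0.259, 0.018, 0.008]
ft_force: [0.7, 0.1, 0.1]
grip_width: 0.0872
```

Emit:
{"fn": "play_rows", "kwargs": {"commands": [{"x":0,"y":0,"z":0,"spin":0},{"x":0,"y":0,"z":0,"spin":0},{"x":0,"y":0,"z":0,"spin":0},{"x":0,"y":0,"z":0,"spin":0},{"x":0,"y":0,"z":0,"spin":0},{"x":0,"y":0,"z":0,"spin":0}], "grip": 0, "newtons": 25}}

```text
time: 7.1
position: [0.5227, -0.1494, 0.0126]
tool_rot: [0.966, 0.259, 0.019, 0.008]
ft_force: [-0.1, -0.0, -1.4]
grip_width: 0.0496
```

```bash
python3 -c "
from h import *
show()"
```

```text
t 7.1 p [ 0.5227 -0.1494  0.0126] yaw 30.08 tilt [ 0.0414 -0.0063 -0.9991] F [-0.1 -0.  -1.4] M [-0.08  0.21 -0.01] w 0.0496 q6 0.53
```

Emit:
{"fn": "play_rows", "kwargs": {"commands": [{"x":0,"y":0,"z":-15,"spin":0},{"x":0,"y":0,"z":-25,"spin":0},{"x":0,"y":0,"z":-30,"spin":0},{"x":0,"y":0,"z":-30,"spin":0},{"x":0,"y":0,"z":-25,"spin":0},{"x":0,"y":0,"z":-15,"spin":0},{"x":0,"y":0,"z":0,"spin":0}]}}

```text
time: 7.8
position: [0.514, -0.1472, 0.1547]
tool_rot: [0.966, 0.259, 0.016, 0.005]
ft_force: [0.5, 0.2, -2.0]
grip_width: 0.0496
```

```bash
python3 -c "
from h import *
show();plan((.576,.1555,.145),156,8,16)"
```

```text
t 7.8 p [ 0.514  -0.1472  0.1547] yaw 30.05 tilt [ 0.0333 -0.002  -0.9994] F [ 0.5  0.2 -2. ] M [-0.12  0.08  0.01] w 0.0496 q6 0.54
[{"x": 12.8, "y": -14.5, "z": 0.7, "spin": -0.137}, {"x": 14.7, "y": -12.6, "z": 0.7, "spin": -0.137}, {"x": 16.2, "y": -10.4, "z": 0.7, "spin": -0.137}, {"x": 17.5, "y": -8.1, "z": 0.7, "spin": -0.137}, {"x": 18.5, "y": -5.6, "z": 0.7, "spin": -0.137}, {"x": 19.1, "y": -3.1, "z": 0.7, "spin": -0.137}, {"x": 19.3, "y": -0.4, "z": 0.7, "spin": -0.137}, {"x": 19.2, "y": 2.2, "z": 0.7, "spin": -0.137}]
```

Emit:
{"fn": "play_rows", "kwargs": {"commands": [{"x":13,"y":-14,"z":0,"spin":-0.14},{"x":15,"y":-12,"z":0,"spin":-0.14},{"x":16,"y":-10,"z":0,"spin":-0.14},{"x":17,"y":-8,"z":0,"spin":-0.14},{"x":18,"y":-6,"z":0,"spin":-0.14},{"x":19,"y":-3,"z":0,"spin":-0.14},{"x":19,"y":0,"z":0,"spin":-0.14},{"x":19,"y":2,"z":0,"spin":-0.14}]}}

```text
time: 8.6
position: [0.5364, 0.0067, 0.1461]
tool_rot: [0.666, 0.746, 0.007, 0.006]
ft_force: [0.1, -0.9, -2.1]
grip_width: 0.0497
```

```bash
python3 -c "
from h import *
show();plan((.576,.1555,.145),156,8,8)"
```

```text
t 8.6 p [0.5364 0.0067 0.1461] yaw 96.45 tilt [ 0.0186  0.0015 -0.9998] F [ 0.1 -0.9 -2.1] M [-0.07  0.08  0.06] w 0.0497 q6 -0.32
[{"x": 17.9, "y": 7.0, "z": 0.3, "spin": -0.13}, {"x": 16.9, "y": 9.3, "z": 0.3, "spin": -0.13}, {"x": 15.5, "y": 11.4, "z": 0.3, "spin": -0.13}, {"x": 13.9, "y": 13.3, "z": 0.3, "spin": -0.13}, {"x": 12.1, "y": 15.0, "z": 0.3, "spin": -0.13}, {"x": 10.0, "y": 16.4, "z": 0.3, "spin": -0.13}, {"x": 7.8, "y": 17.6, "z": 0.3, "spin": -0.13}, {"x": 5.5, "y": 18.4, "z": 0.3, "spin": -0.13}]
```

Emit:
{"fn": "play_rows", "kwargs": {"commands": [{"x":18,"y":7,"z":0,"spin":-0.13},{"x":17,"y":9,"z":0,"spin":-0.13},{"x":16,"y":11,"z":0,"spin":-0.13},{"x":14,"y":13,"z":0,"spin":-0.13},{"x":12,"y":15,"z":0,"spin":-0.13},{"x":10,"y":16,"z":0,"spin":-0.13},{"x":8,"y":16,"z":0,"spin":-0.12},{"x":0,"y":0,"z":0,"spin":0}]}}

```text
time: 9.4
position: [0.5588, 0.1443, 0.1336]
tool_rot: [0.255, 0.967, 0.001, -0.003]
ft_force: [0.8, -0.7, -0.9]
grip_width: 0.0496
```

```bash
python3 -c "
from h import *
show();plan((.576,.1555,.12),156,4,4)
c=cams.camera('scene');save(c,'s3.png')
a=cv2.imread('pics/s3.png')[120:240,210:340]
cv2.imwrite('pics/s3c.png',cv2.resize(a,None,fx=5,fy=5,interpolation=cv2.INTER_CUBIC))"
```

```text
t 9.4 p [0.5588 0.1443 0.1336] yaw 150.42 tilt [-0.0044  0.0032 -1.    ] F [ 0.8 -0.7 -0.9] M [-0.05  0.03 -0.03] w 0.0496 q6 -1.0
[{"x": -2.4, "y": 4.6, "z": 3.4, "spin": -0.024}, {"x": -2.5, "y": 4.5, "z": 3.4, "spin": -0.024}, {"x": -2.6, "y": 4.4, "z": 3.4, "spin": -0.024}, {"x": -2.7, "y": 4.4, "z": 3.4, "spin": -0.024}]
```

View pics/s3c.png

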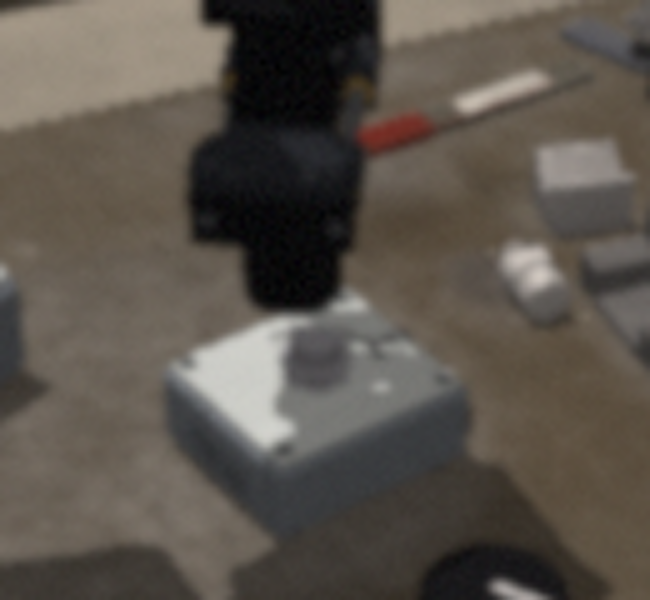

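The scene crop shows the knob held at (292,265), up and left of the spindle at (318,355). Next I'll align it above the spindle.

Emit:
{"fn": "play_rows", "kwargs": {"commands": [{"x":-3,"y":4.5,"z":1,"spin":-0.025},{"x":-3,"y":4.5,"z":2,"spin":-0.025},{"x":-3,"y":4.5,"z":2,"spin":-0.025},{"x":-3,"y":4,"z":2,"spin":-0.02},{"x":0,"y":0,"z":0,"spin":0},{"x":0,"y":0,"z":0,"spin":0}]}}

```text
time: 10.05
position: [0.5777, 0.1505, 0.1235]
tool_rot: [0.21, 0.978, -0.0, -0.005]
ft_force: [0.1, 0.1, -2.0]
grip_width: 0.05
```

```bash
python3 -c "
from h import *
show();plan((.5755,.1556,.108),156,4,4)"
```

```text
t 10.05 p [0.5777 0.1505 0.1235] yaw 155.72 tilt [-0.0094  0.0012 -1.    ] F [ 0.1  0.1 -2. ] M [ 0.03  0.01 -0.01] w 0.05 q6 -1.08
[{"x": 1.0, "y": 0.9, "z": 3.9, "spin": -0.001}, {"x": 1.0, "y": 0.9, "z": 3.9, "spin": -0.001}, {"x": 1.0, "y": 0.9, "z": 3.9, "spin": -0.001}, {"x": 1.0, "y": 0.9, "z": 3.9, "spin": -0.001}]
```

Emit:
{"fn": "play_rows", "kwargs": {"commands": [{"x":1.2,"y":1.0,"z":4,"spin":0},{"x":1.2,"y":1.0,"z":4,"spin":0},{"x":1.2,"y":1.0,"z":4,"spin":0},{"x":1,"y":1,"z":2,"spin":0},{"x":0,"y":0,"z":0,"spin":0},{"x":0,"y":0,"z":0,"spin":0}]}}

```text
time: 10.65
position: [0.5739, 0.1564, 0.1083]
tool_rot: [0.21, 0.978, -0.001, -0.005]
ft_force: [0.3, 0.2, -2.0]
grip_width: 0.0498
```

```bash
python3 -c "
from h import *
show();plan((.5755,.1556,.1),156,2,2)
for n in('scene','top'):
  c=cams.camera(n);save(c,n+'4.png')
a=cv2.imread('pics/scene4.png')[150:235,235:320];b=cv2.imread('pics/top4.png')[150:235,200:285]
cv2.imwrite('pics/n4.png',cv2.resize(np.hstack([a,b]),None,fx=4.7,fy=4.7,interpolation=cv2.INTER_CUBIC))"
```

```text
t 10.65 p [0.5739 0.1564 0.1083] yaw 155.7 tilt [-0.0105  0.0011 -0.9999] F [ 0.3  0.2 -2. ] M [ 0.01 -0.03 -0.05] w 0.0498 q6 -1.07
[{"x": -0.9, "y": -0.0, "z": 4.1, "spin": -0.003}, {"x": -0.9, "y": -0.0, "z": 4.1, "spin": -0.003}]
```

View pics/n4.png

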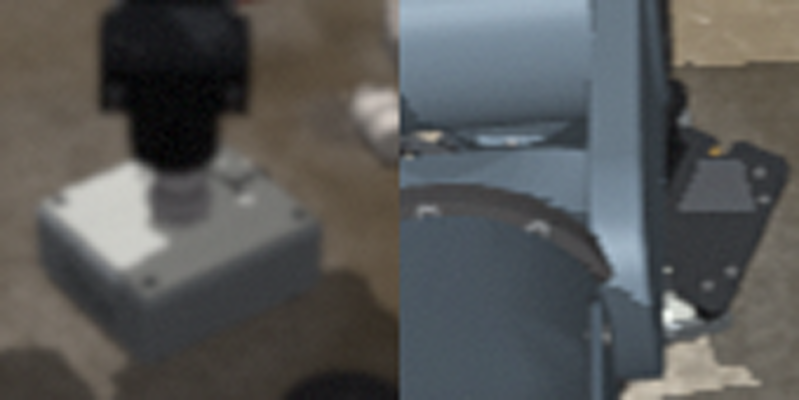

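The scene crop shows the knob bottom, centred at about x=174, sitting 2 mm left of the spindle at about x=179. That agrees with the planned correction.

Emit:
{"fn": "play_rows", "kwargs": {"commands": [{"x":-0.9,"y":0,"z":3,"spin":0},{"x":-0.9,"y":0,"z":3,"spin":0},{"x":-0.5,"y":0,"z":3,"spin":0},{"x":0,"y":0,"z":2,"spin":0},{"x":0,"y":0,"z":0,"spin":0}]}}

```text
time: 11.25
position: [0.5767, 0.1552, 0.0968]
tool_rot: [0.211, 0.978, -0.0, -0.005]
ft_force: [0.2, -0.5, -2.1]
grip_width: 0.0498
```

```bash
python3 -c "
from h import *
show();plan((.5755,.1556,.09),156,2,2)"
```

```text
t 11.25 p [0.5767 0.1552 0.0968] yaw 155.68 tilt [-0.0092  0.0011 -1.    ] F [ 0.2 -0.5 -2.1] M [-0.    0.02 -0.01] w 0.0498 q6 -1.07
[{"x": 0.6, "y": -0.0, "z": 3.4, "spin": -0.003}, {"x": 0.6, "y": -0.0, "z": 3.4, "spin": -0.003}]
```

Emit:
{"fn": "play_rows", "kwargs": {"commands": [{"x":0.4,"y":0,"z":1.5,"spin":0},{"x":0.4,"y":0,"z":1.5,"spin":0},{"x":0,"y":0,"z":1.5,"spin":0},{"x":0,"y":0,"z":1.5,"spin":0},{"x":0,"y":0,"z":0,"spin":0}]}}

```text
time: 11.75
position: [0.5757, 0.1555, 0.0902]
tool_rot: [0.211, 0.978, -0.0, -0.005]
ft_force: [-0.5, 0.2, -1.7]
grip_width: 0.0495
```

```bash
python3 -c "
from h import *
show()
c=cams.camera('scene');save(c,'s5.png')
a=cv2.imread('pics/s5.png')[160:225,240:310]
cv2.imwrite('pics/s5c.png',cv2.resize(a,None,fx=8,fy=8,interpolation=cv2.INTER_CUBIC))"
```

```text
t 11.75 p [0.5757 0.1555 0.0902] yaw 155.68 tilt [-0.0093  0.0012 -1.    ] F [-0.5  0.2 -1.7] M [-0.04 -0.01 -0.01] w 0.0495 q6 -1.07
```

View pics/s5c.png

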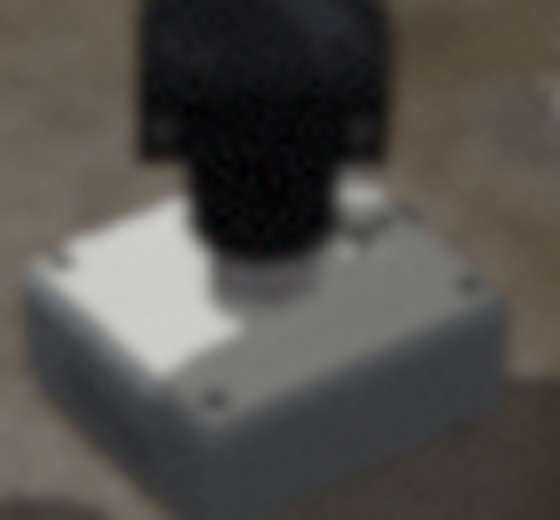

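The knob's bore is around the shaft top, with knob centre at x≈265 and collar at x≈263. Its underside is about 78 mm up with no contact force. I'll press lightly from here.

Emit:
{"fn": "play_rows", "kwargs": {"commands": [{"x":0,"y":0,"z":1.2,"spin":0},{"x":0,"y":0,"z":1.2,"spin":0},{"x":0,"y":0,"z":1,"spin":0},{"x":0,"y":0,"z":0,"spin":0}]}}

```text
time: 12.2
position: [0.5762, 0.1555, 0.0882]
tool_rot: [0.211, 0.978, -0.0, -0.004]
ft_force: [-1.2, -0.8, 2.8]
grip_width: 0.0495
```

```bash
python3 -c "
from h import *
show()"
```

```text
t 12.2 p [0.5762 0.1555 0.0882] yaw 155.68 tilt [-0.0082  0.0011 -1.    ] F [-1.2 -0.8  2.8] M [0.01 0.21 0.03] w 0.0495 q6 -1.07
```

Emit:
{"fn": "play_rows", "kwargs": {"commands": [{"x":0,"y":0,"z":0.4,"spin":0.05},{"x":0,"y":0,"z":0.4,"spin":0.05},{"x":0,"y":0,"z":0.4,"spin":0.05},{"x":0,"y":0,"z":0.3,"spin":0.05},{"x":0,"y":0,"z":0.3,"spin":0.05},{"x":0,"y":0,"z":0.3,"spin":0.05}]}}

```text
time: 12.8
position: [0.5758, 0.1551, 0.0884]
tool_rot: [0.359, 0.933, -0.001, -0.004]
ft_force: [-1.2, -0.4, 1.8]
grip_width: 0.0497
```

```bash
python3 -c "
from h import *
show()"
```

```text
t 12.8 p [0.5758 0.1551 0.0884] yaw 137.88 tilt [-7.9e-03  1.0e-04 -1.0e+00] F [-1.2 -0.4  1.8] M [-0.1   0.22 -0.  ] w 0.0497 q6 -0.76
```

Emit:
{"fn": "play_rows", "kwargs": {"commands": [{"x":0,"y":0,"z":0.7,"spin":0.05},{"x":0,"y":0,"z":0.7,"spin":0.05},{"x":0,"y":0,"z":0.6,"spin":0.05},{"x":0,"y":0,"z":0.6,"spin":0.05},{"x":0,"y":0,"z":0.6,"spin":0.05},{"x":0,"y":0,"z":0.6,"spin":0.05}]}}

```text
time: 13.4
position: [0.5763, 0.1552, 0.0875]
tool_rot: [0.5, 0.866, -0.001, -0.002]
ft_force: [-1.3, -0.7, 3.6]
grip_width: 0.0496
```

```bash
python3 -c "
from h import *
show()"
```

```text
t 13.4 p [0.5763 0.1552 0.0875] yaw 120.0 tilt [-0.0055  0.     -1.    ] F [-1.3 -0.7  3.6] M [-0.02  0.24  0.02] w 0.0496 q6 -0.45
```

Emit:
{"fn": "play_rows", "kwargs": {"commands": [{"x":0,"y":0,"z":0.6,"spin":0.05},{"x":0,"y":0,"z":0.6,"spin":0.05},{"x":0,"y":0,"z":0.6,"spin":0.05},{"x":0,"y":0,"z":0.6,"spin":0.05},{"x":0,"y":0,"z":0.6,"spin":0.05},{"x":0,"y":0,"z":0.6,"spin":0.05}]}}

```text
time: 14.0
position: [0.5765, 0.1552, 0.0871]
tool_rot: [0.628, 0.778, -0.001, -0.001]
ft_force: [-1.1, -0.4, 4.3]
grip_width: 0.0497
```

```bash
python3 -c "
from h import *
show()"
```

```text
t 14.0 p [0.5765 0.1552 0.0871] yaw 102.12 tilt [-3.8e-03 -1.0e-04 -1.0e+00] F [-1.1 -0.4  4.3] M [-0.05  0.21  0.06] w 0.0497 q6 -0.14
```

Emit:
{"fn": "play_rows", "kwargs": {"commands": [{"x":0,"y":0,"z":0.6,"spin":0.05},{"x":0,"y":0,"z":0.6,"spin":0.05},{"x":0,"y":0,"z":0.6,"spin":0.05},{"x":0,"y":0,"z":0.6,"spin":0.05},{"x":0,"y":0,"z":0.6,"spin":0.05},{"x":0,"y":0,"z":0.6,"spin":0.05}]}}

```text
time: 14.6
position: [0.5783, 0.1561, 0.0847]
tool_rot: [0.742, 0.671, 0.001, 0.0]
ft_force: [-1.7, -0.9, 2.6]
grip_width: 0.0497
```

```bash
python3 -c "
from h import *
show()"
```

```text
t 14.6 p [0.5783 0.1561 0.0847] yaw 84.24 tilt [ 0.0014  0.0012 -1.    ] F [-1.7 -0.9  2.6] M [-0.24  0.31  0.08] w 0.0497 q6 0.18
```

z fell 2.4 mm, the force eased, and the torque about z rose to 0.08 N m, so the knob looks keyed. Next is straight down, gently.

Emit:
{"fn": "play_rows", "kwargs": {"commands": [{"x":0,"y":0,"z":1,"spin":0},{"x":0,"y":0,"z":1,"spin":0},{"x":0,"y":0,"z":1,"spin":0},{"x":0,"y":0,"z":1,"spin":0}]}}

```text
time: 15.0
position: [0.5782, 0.1561, 0.0818]
tool_rot: [0.741, 0.672, 0.001, 0.0]
ft_force: [-0.8, -0.2, 5.0]
grip_width: 0.0498
```

```bash
python3 -c "
from h import *
show()"
```

```text
t 15.0 p [0.5782 0.1561 0.0818] yaw 84.4 tilt [ 2.e-03  9.e-04 -1.e+00] F [-0.8 -0.2  5. ] M [-0.21  0.4   0.03] w 0.0498 q6 0.17
```

Emit:
{"fn": "play_rows", "kwargs": {"commands": [{"x":0,"y":0,"z":1,"spin":-0.02},{"x":0,"y":0,"z":1,"spin":0.0},{"x":0,"y":0,"z":1,"spin":0}]}}

```text
time: 15.3
position: [0.5781, 0.156, 0.0787]
tool_rot: [0.733, 0.68, 0.001, 0.0]
ft_force: [-1.3, -0.8, 4.2]
grip_width: 0.0498
```

```bash
python3 -c "
from h import *
show()
c=cams.camera('scene');save(c,'s6.png')
a=cv2.imread('pics/s6.png')[160:225,240:310]
cv2.imwrite('pics/s6c.png',cv2.resize(a,None,fx=8,fy=8,interpolation=cv2.INTER_CUBIC))"
```

```text
t 15.3 p [0.5781 0.156  0.0787] yaw 85.7 tilt [ 1.8e-03  7.0e-04 -1.0e+00] F [-1.3 -0.8  4.2] M [-0.21  0.34  0.  ] w 0.0498 q6 0.15
```

View pics/s6c.png

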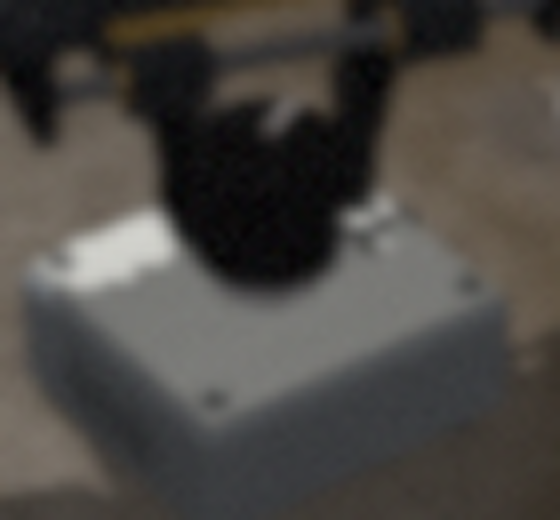

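The scene crop shows the knob down over the collar on the panel, its pointer from about (265,128) to (295,102), still anticlockwise of the mark at (365,235). I'll press a bit further to seat it, then turn.

Emit:
{"fn": "play_rows", "kwargs": {"commands": [{"x":0,"y":0,"z":1,"spin":0},{"x":0,"y":0,"z":1,"spin":0},{"x":0,"y":0,"z":0.5,"spin":0}]}}

```text
time: 15.65
position: [0.5781, 0.156, 0.0763]
tool_rot: [0.733, 0.68, 0.001, 0.0]
ft_force: [-2.1, -0.3, 6.4]
grip_width: 0.0496
```

```bash
python3 -c "
from h import *
show()"
```

```text
t 15.65 p [0.5781 0.156  0.0763] yaw 85.71 tilt [ 1.7e-03  6.0e-04 -1.0e+00] F [-2.1 -0.3  6.4] M [-0.15  0.44  0.08] w 0.0496 q6 0.15
```

Emit:
{"fn": "play_rows", "kwargs": {"commands": [{"x":0,"y":0,"z":0.3,"spin":0.06},{"x":0,"y":0,"z":0.3,"spin":0.06},{"x":0,"y":0,"z":0.3,"spin":0.06},{"x":0,"y":0,"z":0.3,"spin":0.06},{"x":0,"y":0,"z":0.3,"spin":0.06},{"x":0,"y":0,"z":0.3,"spin":0.06}]}}

```text
time: 16.25
position: [0.5785, 0.1555, 0.0759]
tool_rot: [0.846, 0.533, 0.001, 0.001]
ft_force: [-2.3, -1.1, 5.3]
grip_width: 0.0495
```

```bash
python3 -c "
from h import *
show()"
```

```text
t 16.25 p [0.5785 0.1555 0.0759] yaw 64.4 tilt [ 2.6e-03 -6.0e-04 -1.0e+00] F [-2.3 -1.1  5.3] M [-0.29  0.47  0.12] w 0.0495 q6 0.52
```

Emit:
{"fn": "play_rows", "kwargs": {"commands": [{"x":0,"y":0,"z":0.5,"spin":0.05},{"x":0,"y":0,"z":0.8,"spin":0.05},{"x":0,"y":0,"z":0.8,"spin":0.05},{"x":0,"y":0,"z":0,"spin":0}]}}

```text
time: 16.65
position: [0.5786, 0.1553, 0.0752]
tool_rot: [0.885, 0.465, 0.001, 0.001]
ft_force: [-2.5, 0.2, 5.4]
grip_width: 0.0496
```

```bash
python3 -c "
from h import *
show()
for n in('scene','top'):
  c=cams.camera(n);save(c,n+'7.png')
a=cv2.imread('pics/scene7.png')[160:225,240:310];b=cv2.imread('pics/top7.png')[160:225,207:277]
cv2.imwrite('pics/s7c.png',cv2.resize(np.hstack([a,b]),None,fx=5.5,fy=5.5,interpolation=cv2.INTER_CUBIC))"
```

```text
t 16.65 p [0.5786 0.1553 0.0752] yaw 55.44 tilt [ 0.0031 -0.0012 -1.    ] F [-2.5  0.2  5.4] M [-0.23  0.53  0.09] w 0.0496 q6 0.68
```

View pics/s7c.png

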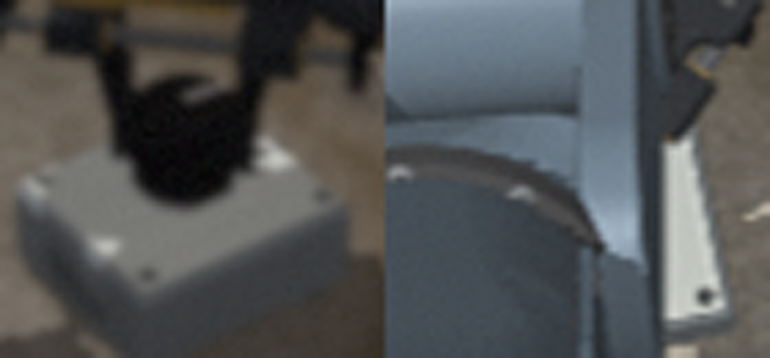

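Emit:
{"fn": "play_rows", "kwargs": {"commands": [{"x":0,"y":0,"z":-0.8,"spin":0},{"x":0,"y":0,"z":-0.8,"spin":0},{"x":0,"y":0,"z":-0.6,"spin":0}]}}

```text
time: 17.05
position: [0.5785, 0.1553, 0.0777]
tool_rot: [0.885, 0.466, 0.001, 0.001]
ft_force: [-1.1, -0.8, 4.0]
grip_width: 0.0498
```

```bash
python3 -c "
from h import *
show()"
```

```text
t 17.05 p [0.5785 0.1553 0.0777] yaw 55.5 tilt [ 0.0031 -0.0012 -1.    ] F [-1.1 -0.8  4. ] M [-0.2   0.39  0.05] w 0.0498 q6 0.68
```

Emit:
{"fn": "play_rows", "kwargs": {"commands": [{"x":0,"y":0,"z":0,"spin":0},{"x":0,"y":0,"z":0,"spin":0},{"x":0,"y":0,"z":0,"spin":0},{"x":0,"y":0,"z":0,"spin":0},{"x":0,"y":0,"z":0,"spin":0}], "grip": 1}}

```text
time: 17.55
position: [0.5795, 0.1556, 0.0759]
tool_rot: [0.885, 0.465, 0.002, 0.001]
ft_force: [-0.3, 0.5, 0.3]
grip_width: 0.0811
```

Emit:
{"fn": "play_rows", "kwargs": {"commands": [{"x":0,"y":0,"z":-10,"spin":0},{"x":0,"y":0,"z":-20,"spin":0},{"x":0,"y":0,"z":-25,"spin":0},{"x":0,"y":0,"z":-30,"spin":0},{"x":0,"y":0,"z":-20,"spin":0},{"x":0,"y":0,"z":0,"spin":0}]}}

```text
time: 18.15
position: [0.5791, 0.1556, 0.1864]
tool_rot: [0.885, 0.465, 0.002, 0.001]
ft_force: [0.1, -0.3, 1.7]
grip_width: 0.087
```

```bash
python3 -c "
from h import *
show();plan((.45,-.1,.2),None,8,8)
c=cams.camera('scene');save(c,'s8.png')
a=cv2.imread('pics/s8.png')[155:225,235:310]
cv2.imwrite('pics/s8c.png',cv2.resize(a,None,fx=8,fy=8,interpolation=cv2.INTER_CUBIC))"
```

```text
t 18.15 p [0.5791 0.1556 0.1864] yaw 55.42 tilt [ 4.3e-03 -2.0e-04 -1.0e+00] F [ 0.1 -0.3  1.7] M [-0.07  0.11 -0.07] w 0.087 q6 0.68
[{"x": -35.5, "y": 4.9, "z": -1.8, "spin": -0.0}, {"x": -35.5, "y": 4.9, "z": -1.8, "spin": -0.0}, {"x": -35.5, "y": 4.9, "z": -1.8, "spin": -0.0}, {"x": -35.5, "y": 4.9, "z": -1.8, "spin": -0.0}, {"x": -35.5, "y": 4.9, "z": -1.8, "spin": -0.0}, {"x": -35.5, "y": 4.9, "z": -1.8, "spin": -0.0}, {"x": -35.5, "y": 4.9, "z": -1.8, "spin": -0.0}, {"x": -35.5, "y": 4.9, "z": -1.8, "spin": -0.0}]
```

View pics/s8c.png

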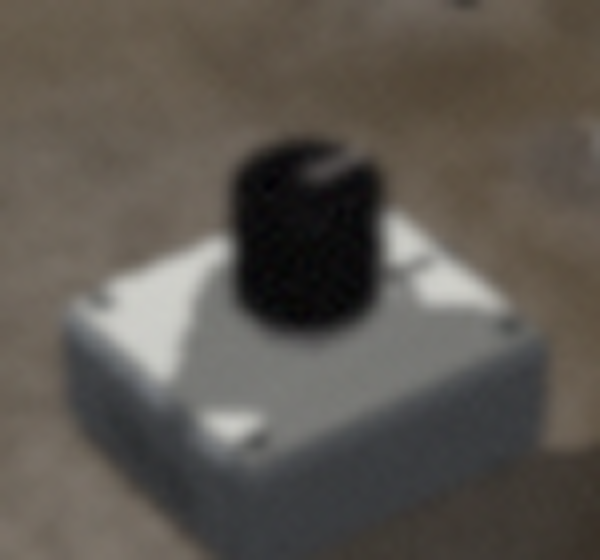

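The knob stands upright on the spindle in the scene crop at (308,235), its pointer running from (312,180) to (365,155). I'll clear the arm for a top view.

Emit:
{"fn": "play_rows", "kwargs": {"commands": [{"x":-30,"y":5,"z":-2,"spin":0},{"x":-35,"y":5,"z":-2,"spin":0},{"x":-35,"y":5,"z":-2,"spin":0},{"x":-35,"y":5,"z":-2,"spin":0},{"x":-35,"y":5,"z":-2,"spin":0},{"x":-35,"y":5,"z":-2,"spin":0},{"x":-20,"y":5,"z":-2,"spin":0},{"x":0,"y":0,"z":0,"spin":0}]}}

```text
time: 19.0
position: [0.4707, -0.0543, 0.1908]
tool_rot: [0.884, 0.467, -0.004, -0.004]
ft_force: [0.1, 0.6, 0.6]
grip_width: 0.087
```

```bash
python3 -c "
from h import *
show()
for n in('scene','top'):
  c=cams.camera(n);save(c,n+'9.png')
a=cv2.imread('pics/scene9.png')[160:215,245:305];b=cv2.imread('pics/top9.png')[165:220,212:272]
cv2.imwrite('pics/n9.png',cv2.resize(np.vstack([a,b]),None,fx=10,fy=10,interpolation=cv2.INTER_CUBIC)[:1100])
cv2.imwrite('pics/a9.png',cv2.resize(a,None,fx=10,fy=10,interpolation=cv2.INTER_CUBIC))
cv2.imwrite('pics/b9.png',cv2.resize(b,None,fx=10,fy=10,interpolation=cv2.INTER_CUBIC))"
```

```text
t 19.0 p [ 0.4707 -0.0543  0.1908] yaw 55.63 tilt [-0.0117  0.0032 -0.9999] F [0.1 0.6 0.6] M [-0.09  0.02 -0.03] w 0.087 q6 0.25
```

View pics/a9.png

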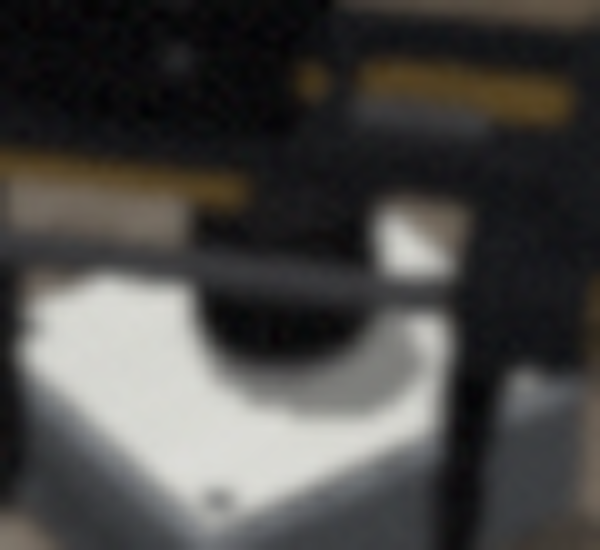

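View pics/b9.png

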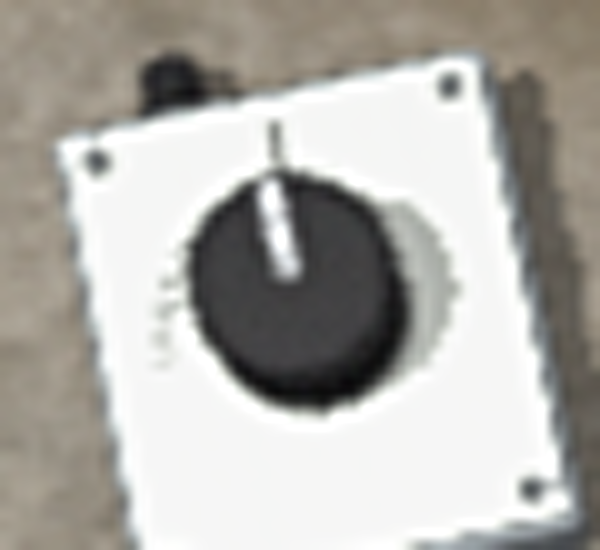

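Run:
```python
from h import *
t=cams.camera('top')
u=lambda p,f,o:((p[0]+.5)/f-.5+o[0],(p[1]+.5)/f-.5+o[1])
im=cv2.cvtColor(t['img'],cv2.COLOR_RGB2GRAY)[165:220,212:272]
g=cv2.resize(im,None,fx=10,fy=10,interpolation=cv2.INTER_CUBIC)
m=np.zeros_like(g);cv2.circle(m,(292,275),85,1,-1)
ys,xs=np.where((g>130)&(m>0));
P=np.array([atz(t,u(p,10,(212,165)),.11) for p in zip(xs,ys)])[:,:2]
c=P.mean(0);d=np.linalg.svd(P-c,full_matrices=False)[2][0];d*=np.sign(d[0]);print('line',len(P),c,np.degrees(np.arctan2(d[1],d[0])),xs.min(),xs.max(),ys.min(),ys.max())
S=[atz(t,u(p,10,(212,165)),.056) for p in((97,161),(451,86),(532,488))]
print('box',np.degrees(np.arctan2(*(S[1]-S[2])[1::-1])),np.degrees(np.arctan2(*(S[0]-S[1])[1::-1]))-90)
for z in(.106,.11,.12):print('knob ctr',atz(t,u((290,278),10,(212,165)),z))
for z in(.11,.12):
  k=proj(t,(.576,.1565,z));e=[proj(t,(.576+.025*np.cos(a),.1565+.025*np.sin(a),z)) for a in np.linspace(0,6.28,60)];e=np.array(e);print(z,((k-[212,165])*10).round(),((e.min(0)-[212,165])*10).round(),((e.max(0)-[212,165])*10).round())
```

```text
line 2266 [0.5859277  0.15924904] 14.29024707780441 257 300 191 278
box 11.380971712617981 11.743536590549326
knob ctr [0.57637806 0.15702187 0.106     ]
knob ctr [0.57552971 0.15657108 0.11      ]
knob ctr [0.57340883 0.1554441  0.12      ]
0.11 [286. 271.] [178. 166.] [394. 378.]
0.12 [281. 262.] [172. 156.] [390. 370.]
```

The top crop shows the pointer, from (289,275) to (267,180), facing the long mark at (275,145). It measures 14.3° against a box yaw of about 11.6°, so it is 2.7° off. The knob's centre matches the home height. I'm handing in.

```bash
python3 -c "
from h import *
c=cams.camera('top')
for n in('flat_block','hex_key','cone_part'):
    d=nets.outline_of(c,n); print(n,[(round(e['conf'],2),np.round(e['pixel'])) for e in d][:2])
show();robot.hand_in()"
```

```text
flat_block []
hex_key [(0.6, array([305., 145.]))]
cone_part [(0.81, array([216., 135.]))]
t 19.35 p [ 0.4724 -0.0516  0.1915] yaw 55.93 tilt [-0.0097  0.0032 -0.9999] F [ 0.7  1.1 -0.4] M [-0.04  0.11  0.  ] w 0.087 q6 0.25
the job is handed in; nothing more can be done
```

The knob is on the spindle and looks fully home, with its pointer about 3° from the index mark. I handed the job in at about 19.4 s; no verdict was reported.

I used the middle of the three knobs (about 50 mm) and the smaller box. I set the knob on the shaft, pressed with about 4–6 N and turned it clockwise until it keyed and dropped. I then seated it with about 8 N, turned it to the mark, eased the pressure, let go and moved the arm clear.

**Last checks:**
- **Pointer:** the top camera put it at 14.3° against a box yaw of about 11.6°. That is roughly 2.7° off; the limit is about 8°.
- **Height and centring:** the arm's height before release put the knob's underside at about 65 mm (home is 66). The top picture puts its centre on the spindle axis within about 1 mm, at home height. The press forces left 1–2 mm of doubt about full seating at one point, still within the allowed band.
- **Upright:** the knob stood upright in the scene picture after release. I judged this by eye, not by measurement.
- **Bystanders:** in the top picture the cone pin is where it was; the hex key is too, within the detector's scatter. The network did not find the flat block in that last picture, so I could not confirm it. The gripper never went low near it.

The tool tilted by up to about 2.4° during the fast moves. It was back within about 0.2° while the knob was being seated.

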